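Close a filter cassette in the lever press

ROBOT

A 6-joint arm with a two-finger parallel gripper is mounted at the origin on a cart in front of the work surface, level with it; the furniture and walls round the work are solid. World frame = base frame: x ahead of the robot, y to its left, z up, the work surface at z = 0. Lengths are in mm, angles in degrees, forces in N, time in s.
With the tool pointing down it reaches from about 300 to 850 mm from the base axis. Payload 4.2 kg.
Tool frame: the origin (TCP) lies on the centre line of the jaws, within the pads' length; the fingertips stand 14 mm ahead of it and the grasp point (between the pads) lies 5 mm behind it; z points along the fingers, y is the line along which they close (so a half turn about z gives the same grasp; the last joint's range is limited). The gripper opens to 91 mm and grips with 3 to 60 N. Pads are 32 mm wide; open, the fingers measure 118 mm over their backs; the gripper's body (76 mm by 178 mm) begins 60 mm behind the grasp point.
Start: joints at [-69.271, 18.312, 89.639, -0, 72.044, -1.146], TCP at [214.244, -533.611, 227.976] pointing down, gripper open.
Joint ranges: [-177.97, 177.97], [-48.28, 115.42], [12.27, 149.76], [-77.06, 257.06], [2.81, 150.46], [-146.56, 146.56]. Speed limits (degrees/s): [147.25, 147.25, 180, 180, 180, 180].

INTERFACE

Orientations are given as [roll, pitch, yaw] about the fixed x, y, z axes, in that order (R = Rz(yaw) Ry(pitch) Rx(roll)).
In Python, from workcell import * gives the robot as it stands. The module is installed in compiled form; this text tells all that it offers.
- The arm moves only by the shell command python3 -m crank 'ROWS' [FORCE]. ROWS is JSON, a list of rows, each an object of numbers: "grip": the finger opening in m, from 0 to 0.0912; "x", "y", "z": the shift along the tool's x, y, z in m; "yaw": the turn about the tool's z in rad. In form: [{"grip": .., "x": .., "y": .., "z": .., "yaw": ..}, ...]. A call has exactly 5 rows; each row is the pose to reach, as a shift and turn from the pose commanded when the call began, along the tool's axes at that moment; what a row does not reach only later rows make up. A row lasts 1/12 s, in which the tool goes at most 41.7 mm and 7.16 degrees, less where a joint would pass 70% of its speed; a pose out of reach is approached as far as the arm can. A call with a gripper value outside its range is refused whole. The fingers move at their own pace and stop on an object; FORCE is the grip in N (left out, the last holds). Time passes only in rows, so rows that repeat a pose let the fingers close, or fill a call up. It gives the time, the measured TCP pose, the force, the opening and the grip force at its end, in the units of the state.
- state(): the state, without advancing time (a new reading comes with each control period).
- grab_frame(name): name is "scene" or "side" or "wrist"; returns the picture (384x512x3 uint8, red, green, blue); there is no depth.
- camera_model(name): a dict with "intrinsics" (3x3 intrinsics, pixels), "R" (3x3) and "t" (3): a world point X has camera coordinates R X + t. Camera axes: x right, y down, z forward; pixel columns grow to the right and rows downward; lengths in mm; the calibration is good to about 2 mm. A picture is of the moment at which its call begins: read the wrist's pose just before it. camera_model takes no time and is no camera call; for the wrist camera it gives the pose at the moment of the call.
- job_done(): hands the job in; it is judged then, once.
The state is a dict: "time_s": time; "qpos": joint angles; "qvel": joint speeds; "effort": joint torques, N m; "ee_pos": TCP position; "ee_rot": TCP orientation; "force": force on the tool from outside, world axes, zero at the start; "torque": the same for the moment, N m; "gripper_width": finger opening in mm; "gripper_force": force on a finger pad.
Only numpy, scipy, OpenCV 4.12 (cv2) and the standard library are available. Lean on these libraries where they do the work, as an engineer would, in place of code of your own. Each camera call takes 0.05 s, during which the arm holds its last target. There are 200 camera calls.

TASK

Close the white filter cassette that stands half open in the hand press: pull the red lock slide away from the lever to its end stop, pull the lever all the way down so that the cassette is pressed shut, and ease the lever back up to rest without letting it snap up. Then push the red lock slide fully home again, and leave the tweezers, the filter capsule and the tape roll where they lie.

Things in the scene. Friction and masses are not known exactly. Their poses are not given: they have to be found in the camera images.
- press: grey hand press fixed to the bench; base 90 x 285 x 18 mm. Origin: on the bench under the lever pivot; +y toward the lever's handle, -y toward the red lock slide. Column at the origin, 38 mm in y, 166 mm high. White cassette (39 mm across) at y = +42 mm; above it a ram guide (y 9 to 66 mm, up to 124 mm high; ram rod to 169 mm).
- lever_pivot (a point): the lever's pivot, 150 mm above the bench over the press origin; the pivot axis is the press x axis.
- lever_grip (a point): centre of the lever's handle: a round black bar, 16 mm diameter, 84 mm long along the press x axis, 170 mm from the pivot; far side of an open yoke (88 mm clear inside, 50 mm deep). Bar about 235 mm above the bench with the lever up, 92 mm fully down; it moves on an arc in the press y-z plane.
- press_lever (a joint): lever angle, rad: 0 = up at rest (sloping 0.52 rad above level toward the handle), about 0.86 = fully down at its stop (0.35 rad below level). A spring drives it back up (about 4 N at the handle at the top, 12 N at the bottom with the cassette). Locked by the bolt of the lock slide: it moves about 0.1 rad and then meets the bolt, until the slide is drawn back.
- lock_grip (a point): middle of the red finger grip of the lock slide: a block 24 mm (press x) x 18 mm (press y) x 38 mm high; this point is 180 mm above the bench, the block reaches from 157 to 195 mm, above a dark carriage 40 mm long in y on a rail. 85 mm from the pivot along press -y when locked.
- lock_slide (a joint): lock slide position, m: 0 = home, bolt over the lever's tail, lever locked; 0.05 = drawn back to its end stop along press -y, lever free. Stays where it is left (friction about 2 N).
- cassette_top_face (a point): centre of the upper face of the cassette's upper half, under the ram; about 63 mm above the bench when open, 8 mm lower when shut.
- cassette_top (a joint): how far the upper half is pressed down, m: 0 = open with a gap showing the blue ring, 0.008 = shut. Stays where it is pressed.
- tweezers: steel tweezers 14 x 115 x 9 mm, lying behind the press; not to be disturbed. Origin: centre of the underside.
- hepa_capsule: white in-line filter capsule with blue bands, 44 x 104 x 44 mm, lying on its side to the left; not to be disturbed. Origin: centre of the underside.
- ptfe_tape: roll of white tape with blue core, 48 mm across, 13 mm high, lying flat to the right; not to be disturbed. Origin: centre of the underside.

How it is judged (in metres and radians):
On the way, in this order (a step that is already met when the one before it is completed fails the run):
1. the lock slide is drawn back to its end stop (value of joint lock_slide above 0.046 m), for 0.1 s.
2. the lever is all the way down and the cassette is pressed shut (value of joint press_lever above 0.8 rad and value of joint cassette_top above 0.006 m), for 0.1 s.
3. the lever is back up at rest, the slide still drawn back (value of joint press_lever below 0.06 rad and value of joint lock_slide above 0.03 m), for 0.1 s.
At the end, for the whole second after the job is handed in: The cassette is shut (upper half pressed down more than 6 mm), the lever is up at rest (within 0.06 rad of its upper stop) and the lock slide is home (within 4 mm of its locked end stop) (value of joint lock_slide below 0.004 m and value of joint press_lever below 0.06 rad and value of joint cassette_top above 0.006 m); the robot touches nothing.
It fails at once if the lever snaps up (faster than 2 rad/s) (velocity of joint press_lever below -2 rad/s).
It fails at once if the tweezers are moved more than 20 mm (distance of tweezers from where it was at the start of the episode above 0.02 m).
It fails at once if the filter capsule is moved more than 20 mm (distance of hepa_capsule from where it was at the start of the episode above 0.02 m).
It fails at once if the tape roll is moved more than 20 mm (distance of ptfe_tape from where it was at the start of the episode above 0.02 m).
It also fails if it takes over 64 s, if anything falls off the work surface, if the arm or the gripper's body presses on something with over 40 N, if the wrist force passes 120 N, or if a joint passes its speed limit or range.

## Working session

There is one attempt and no reset: what is moved stays moved. The work goes in short steps, Python scripts to look and compute and a shell command to move; the robot and the scene stay as the last step left them, time stands still between calls to the robot, and variables do not carry over. Pictures are saved under pics/ and viewed, at most 10 in all, crops included, and the job is handed in when it is done.

```bash
mkdir -p pics; python3 - <<'E'
from workcell import *
import cv2,json
for n in ("scene","side"):
    cv2.imwrite(f"pics/{n}.png",cv2.cvtColor(grab_frame(n),cv2.COLOR_RGB2BGR))
    c=camera_model(n); print(n,[[round(float(v),3) for v in r] for r in c["R"]],c["t"],c["intrinsics"])
s=state();print(s["time_s"],s["ee_pos"],s["ee_rot"],s["force"],s["gripper_width"])
E
```

```text
scene [[-0.84, -0.543, 0.008], [-0.43, 0.657, -0.62], [0.331, -0.524, -0.785]] [ 425.65868693  281.33993011 1105.05511837] [[384.29553214   0.         258.14380003]
 [  0.         384.29553214 192.9841695 ]
 [  0.           0.           1.        ]]
side [[0.985, 0.171, 0.024], [0.107, -0.493, -0.863], [-0.136, 0.853, -0.504]] [-515.54299077   84.77982841 1422.03433322] [[390.16871888   0.         254.11569344]
 [  0.         390.16871888 192.58880989]
 [  0.           0.           1.        ]]
0.1 [ 214.08505684 -533.19908636  227.21315965] [-1.79910843e+02 -5.93352233e-05  2.18749980e+01] [-0.03790104 -0.08146029  0.23671561] 91.20400308021611
```

View pics/scene.png

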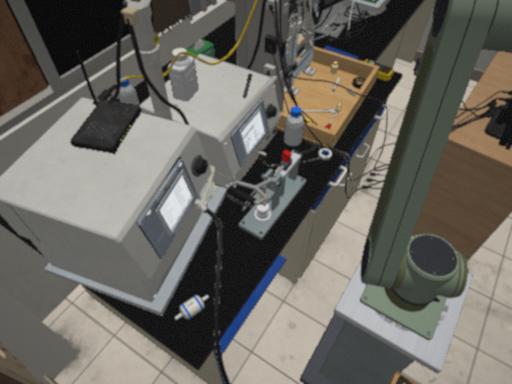

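View pics/side.png

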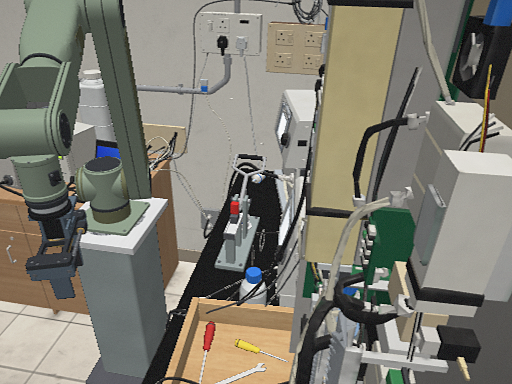

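The scene view shows the press near (275,195) with the red grip at (286,156). In the side view the red grip is at (236,207) and the lever bar near (249,157). I'll enlarge both.

```bash
cat > h.py <<'E'
from workcell import *
import cv2, numpy as np
def ray(n,u,v,c=None):
    c=c or camera_model(n); R=np.array(c["R"]);t=np.array(c["t"]);K=np.array(c["intrinsics"])
    return -R.T@t, R.T@np.linalg.solve(K,[u,v,1])
def onz(n,u,v,z,c=None):
    o,d=ray(n,u,v,c); return o+d*(z-o[2])/d[2]
def tri(p,q):
    (a,d),(b,e)=p,q; s=np.linalg.lstsq(np.c_[d,-e],b-a,rcond=None)[0]
    P,Q=a+d*s[0],b+e*s[1]; return (P+Q)/2,np.linalg.norm(P-Q)
def red(im):
    h=cv2.cvtColor(im,cv2.COLOR_RGB2HSV)
    return (((h[...,0]<6)|(h[...,0]>174))&(h[...,1]>150)&(h[...,2]>90)).astype(np.uint8)
E
python3 - <<'E'
from h import *
a=cv2.imread("pics/scene.png");b=cv2.imread("pics/side.png")
for n,im in(("scene",a),("side",b)):
    k,l,s,c=cv2.connectedComponentsWithStats(red(im[...,::-1].copy()))
    print(n,[(s[i].tolist(),c[i].round(1).tolist()) for i in range(1,k) if s[i,4]>8])
A=cv2.resize(a[135:245,225:335],(550,550),interpolation=cv2.INTER_CUBIC)
B=cv2.resize(b[145:285,205:270],(250,540),interpolation=cv2.INTER_CUBIC)
o=np.zeros((550,800,3),np.uint8);o[:,:550]=A;o[:540,550:]=B;cv2.imwrite("pics/crop.png",o)
E
```

```text
scene [([326, 124, 4, 4, 13], [327.8, 125.8]), ([282, 150, 8, 12, 79], [285.8, 155.4])]
side [([487, 90, 3, 13, 21], [488.1, 95.9]), ([230, 201, 9, 13, 104], [233.9, 207.3]), ([203, 324, 12, 27, 208], [208.2, 336.2])]
```

View pics/crop.png

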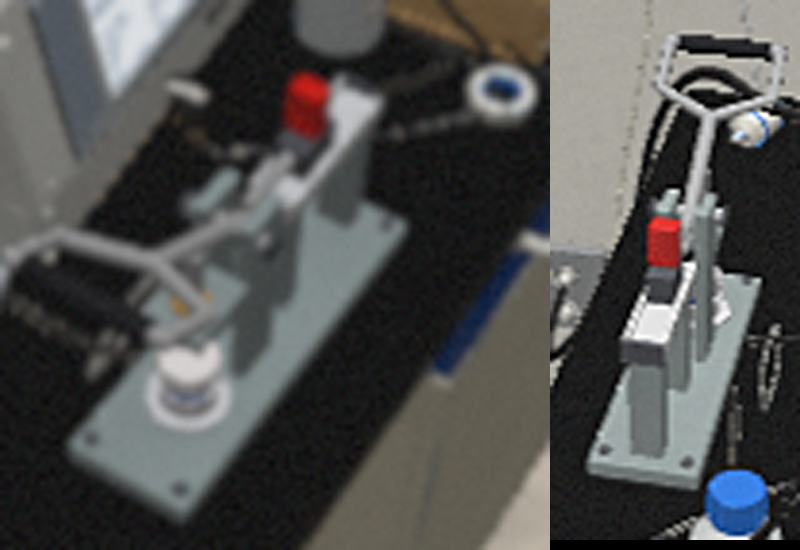

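The enlarged view shows the bar ends at scene (229,190) and (253,202), and at side (237.5,156) and (264,158). The base corners are also clear in the scene view. Triangulating from these.

```bash
python3 - <<'E'
from h import *
S=lambda x,y:(225+x/5,135+y/5); D=lambda x,y:(205+(x-550)/3.846,145+y/3.857)
def t(n,a,b): print(n,*[np.round(q,1) for q in tri(ray("scene",*a),ray("side",*b))])
t("bar centre",S(80,305),D(726,46))
t("lock",(285.8,155.4),(233.9,207.3))
for n,p,z in(("near-lever left",S(70,440),18),("near-lever right",S(183,512),18),("far right",S(408,218),18),("cassette top",S(190,358),63),("tape",S(503,90),10),("capsule",(191,306),22),
 ("lock@180",(285.8,155.4),180)): print(n,onz("scene",*p,z).round(1))
for n,p,z in(("front l",D(588,466),18),("front r",D(697,475),18),("back r",D(761,278),18),("lock@180",(233.9,207.3),180),("bar l",D(675,43),235),("bar r",D(778,50),235)): print(n,onz("side",*p,z).round(1))
for p in (S(20,275),S(140,335)): print("bar scene",onz("scene",*p,235).round(1))
E
```

```text
bar centre [485.3 120.2 231.7] 0.3
lock [ 481.8 -121.7  177.1] 5.7
near-lever left [528.   79.8  18. ]
near-lever right [438.9  85.6  18. ]
far right [ 436.3 -202.3   18. ]
cassette top [481.7  11.6  63. ]
tape [ 439.3 -358.1   10. ]
capsule [481.4 377.5  22. ]
lock@180 [ 483.5 -118.7  180. ]
front l [ 439.8 -210.9   18. ]
front r [ 525.3 -204.2   18. ]
back r [530.7  76.4  18. ]
lock@180 [ 480.2 -127.6  180. ]
bar l [440.9 109.2 235. ]
bar r [532.8 115.2 235. ]
bar scene [522.3 123.1 235. ]
bar scene [446.4 121.5 235. ]
```

Press axes agree with the world axes within about 1°. The lock grip is near (482,-120) and the bar near (485,116), so the pivot is at y≈-34. The sizes and heights match what was given. Moving over toward the lock slide.

```bash
python3 -m crank '[{"grip":0.0912,"x":0.032,"y":-0.022,"z":-0.015,"yaw":0.08},{"grip":0.0912,"x":0.064,"y":-0.045,"z":-0.03,"yaw":0.16},{"grip":0.0912,"x":0.096,"y":-0.068,"z":-0.045,"yaw":0.24},{"grip":0.0912,"x":0.128,"y":-0.09,"z":-0.06,"yaw":0.32},{"grip":0.0912,"x":0.16,"y":-0.113,"z":-0.07,"yaw":0.382}]' 20
```

```text
time_s: 0.52
ee_pos: [321.3, -367.9, 298.9]
ee_rot: [179.9, -0.0, -0.3]
force: [1.2, -0.3, -0.2]
gripper_width: 91.3
gripper_force: 0.0
```

```bash
python3 -m crank '[{"grip":0.0912,"x":0.02,"y":-0.03,"z":0,"yaw":0},{"grip":0.0912,"x":0.04,"y":-0.06,"z":0,"yaw":0},{"grip":0.0912,"x":0.06,"y":-0.09,"z":0,"yaw":0},{"grip":0.0912,"x":0.08,"y":-0.12,"z":0,"yaw":0},{"grip":0.0912,"x":0.1,"y":-0.145,"z":0,"yaw":0}]'
python3 -m crank '[{"grip":0.08,"x":0.02,"y":-0.02,"z":0,"yaw":0},{"grip":0.07,"x":0.04,"y":-0.04,"z":0,"yaw":0},{"grip":0.06,"x":0.06,"y":-0.06,"z":0,"yaw":0},{"grip":0.06,"x":0.06,"y":-0.06,"z":0,"yaw":0},{"grip":0.06,"x":0.06,"y":-0.06,"z":0,"yaw":0}]'
python3 - <<'E'
from h import *
s=state();print(s["ee_pos"],s["force"])
c=camera_model("wrist");im=grab_frame("wrist");cv2.imwrite("pics/w1.png",im[...,::-1])
k,l,st,ce=cv2.connectedComponentsWithStats(red(im))
for i in range(1,k):
    if st[i,4]>60: print(st[i],ce[i],onz("wrist",*ce[i],180,c),onz("wrist",*ce[i],195,c))
E
```

```text
time_s: 0.93
ee_pos: [421.0, -221.9, 297.8]
ee_rot: [-180.0, 0.0, 0.0]
force: [0.4, 0.2, -0.6]
gripper_width: 90.9
gripper_force: 0.0
time_s: 1.35
ee_pos: [480.9, -163.3, 297.3]
ee_rot: [-180.0, 0.1, 0.1]
force: [-0.0, -0.2, -0.5]
gripper_width: 61.5
gripper_force: 0.0
[ 480.9252856  -163.31861917  297.26668494] [-0.02018572 -0.1937173  -0.50879223]
[439 155  37  15 398] [455.49246231 160.86683417] [ 516.35931605 -359.31906615  180.        ] [ 518.6628315  -348.56559911  195.        ]
[205 180  24  31 616] [216.53896104 195.38149351] [ 480.01219457 -120.64079014  180.        ] [ 484.3001805  -122.91861616  195.        ]
```

View pics/w1.png

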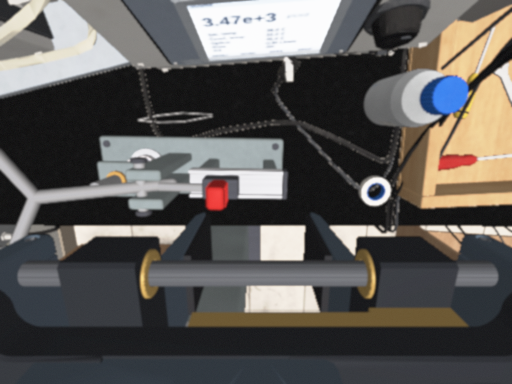

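The wrist view has the red grip at (216,195), which gives (481,-121), in agreement with the earlier fix. The lever tail runs below it. Moving over it and descending.

```bash
python3 -m crank '[{"grip":0.05,"x":0.0,"y":-0.025,"z":0,"yaw":0},{"grip":0.05,"x":0.0,"y":-0.0425,"z":0.01,"yaw":0},{"grip":0.05,"x":0.0,"y":-0.0425,"z":0.03,"yaw":0},{"grip":0.05,"x":0.0,"y":-0.0425,"z":0.05,"yaw":0},{"grip":0.05,"x":0.0,"y":-0.0425,"z":0.07,"yaw":0}]'
python3 -m crank '[{"grip":0.05,"x":0.0,"y":0,"z":0.015,"yaw":0},{"grip":0.05,"x":0.0,"y":0,"z":0.03,"yaw":0},{"grip":0.05,"x":0.0,"y":0,"z":0.04,"yaw":0},{"grip":0.05,"x":0.0,"y":0,"z":0.048,"yaw":0},{"grip":0.05,"x":0.0,"y":0,"z":0.048,"yaw":0}]'
python3 -m crank '[{"grip":0.0,"x":0.0,"y":0,"z":0,"yaw":0},{"grip":0.0,"x":0.0,"y":0,"z":0,"yaw":0},{"grip":0.0,"x":0.0,"y":0,"z":0,"yaw":0},{"grip":0.0,"x":0.0,"y":0,"z":0,"yaw":0},{"grip":0.0,"x":0.0,"y":0,"z":0,"yaw":0}]' 20
```

```text
time_s: 1.82
ee_pos: [479.7, -122.5, 227.5]
ee_rot: [180.0, -0.0, -0.1]
force: [-0.4, -0.2, 0.3]
gripper_width: 50.0
gripper_force: 0.0
time_s: 2.23
ee_pos: [479.4, -122.1, 178.6]
ee_rot: [-180.0, 0.2, -0.1]
force: [0.2, -0.3, 0.8]
gripper_width: 50.1
gripper_force: 0.0
time_s: 2.65
ee_pos: [480.9, -121.7, 180.5]
ee_rot: [180.0, -0.1, -0.0]
force: [0.1, -0.7, -0.5]
gripper_width: 19.8
gripper_force: 0.0
```

```bash
python3 -m crank '[{"grip":0.0,"x":0.0,"y":0,"z":0,"yaw":0},{"grip":0.0,"x":0.0,"y":0,"z":0,"yaw":0},{"grip":0.0,"x":0.0,"y":0.005,"z":0,"yaw":0},{"grip":0.0,"x":0.0,"y":0.01,"z":0,"yaw":0},{"grip":0.0,"x":0.0,"y":0.015,"z":0,"yaw":0}]' 20
python3 -m crank '[{"grip":0.0,"x":0.0,"y":0.008,"z":0,"yaw":0},{"grip":0.0,"x":0.0,"y":0.016,"z":0,"yaw":0},{"grip":0.0,"x":0.0,"y":0.023,"z":0,"yaw":0},{"grip":0.0,"x":0.0,"y":0.028,"z":0,"yaw":0},{"grip":0.0,"x":0.0,"y":0.032,"z":0,"yaw":0}]'
python3 -m crank '[{"grip":0.0,"x":0.0,"y":0.002,"z":0,"yaw":0},{"grip":0.0,"x":0.0,"y":0.004,"z":0,"yaw":0},{"grip":0.0,"x":0.0,"y":0.004,"z":0,"yaw":0},{"grip":0.0,"x":0.0,"y":0.004,"z":0,"yaw":0},{"grip":0.0,"x":0.0,"y":0.004,"z":0,"yaw":0}]'
```

```text
time_s: 3.07
ee_pos: [480.7, -136.9, 180.4]
ee_rot: [-180.0, -0.0, -0.0]
force: [-2.3, 1.7, 5.6]
gripper_width: 18.0
gripper_force: 20.0
time_s: 3.48
ee_pos: [480.3, -167.2, 180.4]
ee_rot: [-179.7, 0.0, -0.2]
force: [-0.1, 18.0, 9.3]
gripper_width: 18.3
gripper_force: 20.0
time_s: 3.9
ee_pos: [480.2, -167.2, 180.3]
ee_rot: [-179.3, 0.0, -0.2]
force: [-0.2, 19.7, 9.2]
gripper_width: 18.5
gripper_force: 20.0
```

```bash
python3 -m crank '[{"grip":0.05,"x":0.0,"y":0,"z":0,"yaw":0},{"grip":0.05,"x":0.0,"y":0,"z":0,"yaw":0},{"grip":0.05,"x":0.0,"y":0,"z":0,"yaw":0},{"grip":0.05,"x":0.0,"y":0,"z":-0.01,"yaw":0},{"grip":0.05,"x":0.0,"y":0,"z":-0.03,"yaw":0}]'
python3 -m crank '[{"grip":0.05,"x":0.0,"y":0,"z":-0.02,"yaw":0},{"grip":0.05,"x":0.0,"y":0,"z":-0.04,"yaw":0},{"grip":0.05,"x":0.0,"y":0,"z":-0.06,"yaw":0},{"grip":0.05,"x":0.0,"y":0,"z":-0.08,"yaw":0},{"grip":0.05,"x":0.0,"y":0,"z":-0.08,"yaw":0}]'
python3 - <<'E'
from h import *
for n in("wrist","scene","side"):
    c=camera_model(n);im=grab_frame(n);cv2.imwrite(f"pics/b_{n}.png",im[...,::-1])
    k,l,st,ce=cv2.connectedComponentsWithStats(red(im))
    print(n,[(st[i].tolist(),ce[i].round(1),onz(n,*ce[i],180,c).round(1)) for i in range(1,k) if st[i,4]>60])
E
```

```text
time_s: 4.32
ee_pos: [479.1, -172.9, 208.3]
ee_rot: [-179.9, 0.3, -0.0]
force: [-0.4, 0.4, -0.1]
gripper_width: 47.9
gripper_force: 0.0
time_s: 4.73
ee_pos: [482.5, -174.2, 294.5]
ee_rot: [179.8, -0.5, -0.0]
force: [0.2, -0.1, 0.5]
gripper_width: 49.9
gripper_force: 0.0
wrist [([431, 157, 37, 15, 407], array([447.3, 163.1]), array([ 516.5, -361.9,  180. ])), ([239, 184, 22, 31, 587], array([249.6, 199.5]), array([ 479.3, -166.1,  180. ]))]
scene [([290, 142, 9, 12, 78], array([293.8, 147.2]), array([ 480.2, -163.2,  180. ]))]
side [([226, 209, 9, 14, 109], array([230.3, 215.7]), array([ 479.9, -173.5,  180. ])), ([203, 324, 12, 27, 208], array([208.2, 336.2]), array([ 531.5, -591.3,  180. ]))]
```

View pics/b_wrist.png

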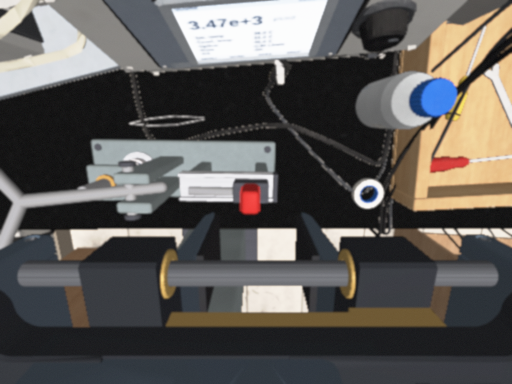

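The wrist view shows the slide drawn out, with the red grip now at (250,199) near the rail end. The rough travel is about 45–46 mm, close to the threshold. I'll check it using the grip's top edge.

```bash
python3 - <<'E'
from h import *
c=camera_model("wrist");s=state();e2=np.array(s["ee_pos"]);print(e2,s["ee_rot"])
R=np.array(c["R"]);t=np.array(c["t"]);e1=np.array([480.925,-163.319,297.267]);c1=dict(c,t=t-R@(e1-e2))
for f,cc,a,b in(("w1",c1,205,229),("b_wrist",c,239,261)):
    im=cv2.imread(f"pics/{f}.png").astype(float);r=(im[...,2]-im[...,1])[186:194].mean(0)
    h=r[a+4:b-4].max()/2
    L=next(i-1+(h-r[i-1])/(r[i]-r[i-1]) for i in range(a-4,b) if r[i]>h)
    Rr=next(i+(r[i]-h)/(r[i]-r[i+1]) for i in range(b-5,b+6) if r[i+1]<h)
    print(f,L,Rr,onz("wrist",L,190,195,cc),onz("wrist",Rr,190,195,cc),h)
E
```

```text
[ 480.22637119 -172.98694241  289.3563298 ] [ 1.79991191e+02  5.52592008e-02 -2.89314649e-02]
w1 205.43086419753087 227.53460837887067 [ 489.87488059 -112.44534691  195.        ] [ 489.87315042 -133.81679387  195.        ] 78.5625
b_wrist 239.61081081081082 259.8875598086124 [ 491.26131887 -155.68113125  195.        ] [ 491.25977988 -174.69105017  195.        ] 57.25
```

```bash
python3 - <<'E'
from h import *
c=camera_model("wrist");im=grab_frame("wrist")
k,l,st,ce=cv2.connectedComponentsWithStats(red(im))
for i in range(1,k):
    if st[i,4]>60: a=st[i];print(a,onz("wrist",a[0],190,195,c).round(1),onz("wrist",a[0]+a[2],190,195,c).round(1))
E
python3 -m crank '[{"grip":0.05,"x":0.0,"y":-0.03,"z":-0.01,"yaw":0},{"grip":0.05,"x":0.0,"y":-0.06,"z":-0.02,"yaw":0},{"grip":0.05,"x":0.0,"y":-0.09,"z":-0.03,"yaw":0},{"grip":0.05,"x":0.0,"y":-0.12,"z":-0.03,"yaw":0},{"grip":0.05,"x":0.0,"y":-0.15,"z":-0.03,"yaw":0}]'
python3 -m crank '[{"grip":0.05,"x":0.0,"y":-0.03,"z":0,"yaw":0},{"grip":0.05,"x":0.0,"y":-0.06,"z":0,"yaw":0},{"grip":0.05,"x":0.0,"y":-0.08,"z":0,"yaw":0},{"grip":0.05,"x":0.0,"y":-0.09,"z":0,"yaw":0},{"grip":0.05,"x":0.0,"y":-0.09,"z":0,"yaw":0}]'
python3 -m crank '[{"grip":0.05,"x":0.0,"y":0,"z":0,"yaw":0},{"grip":0.05,"x":0.0,"y":0,"z":0,"yaw":0},{"grip":0.05,"x":0.0,"y":0,"z":0,"yaw":0},{"grip":0.05,"x":0.0,"y":0,"z":0,"yaw":0},{"grip":0.05,"x":0.0,"y":0,"z":0,"yaw":0}]'
python3 - <<'E'
from h import *
c=camera_model("wrist");im=grab_frame("wrist");cv2.imwrite("pics/w3.png",im[...,::-1])
import pickle;pickle.dump(c,open("w3.pkl","wb"))
k,l,st,ce=cv2.connectedComponentsWithStats(red(im))
for i in range(1,k):
    if st[i,4]>60: a=st[i];print(a,onz("wrist",a[0],190,195,c).round(1),onz("wrist",a[0]+a[2],190,195,c).round(1))
E
```

```text
[436 154  38  16 421] [ 491.2 -339.8  195. ] [ 491.2 -375.5  195. ]
[241 182  22  31 597] [ 491.3 -157.   195. ] [ 491.3 -177.6  195. ]
time_s: 5.35
ee_pos: [480.3, -21.6, 319.2]
ee_rot: [180.0, 0.1, -0.0]
force: [0.4, 0.2, -0.2]
gripper_width: 50.1
gripper_force: 0.0
time_s: 5.77
ee_pos: [480.3, 68.6, 318.8]
ee_rot: [180.0, 0.1, 0.1]
force: [0.1, 0.2, -0.3]
gripper_width: 50.0
gripper_force: 0.0
time_s: 6.18
ee_pos: [480.8, 66.5, 319.9]
ee_rot: [180.0, -0.0, -0.1]
force: [0.2, -0.2, 0.1]
gripper_width: 49.8
gripper_force: 0.0
[449 176  38  28 831] [ 483.6 -134.4  195. ] [ 483.6 -174.4  195. ]
```

View pics/w3.png

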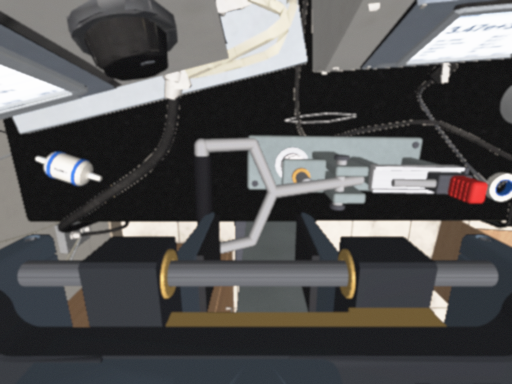

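The wrist view shows the bar as a vertical dark strip at columns 195–212, with yoke ends near rows 147 and 245. Measuring it.

```bash
python3 - <<'E'
from h import *
import pickle;c=pickle.load(open("w3.pkl","rb"))
im=cv2.cvtColor(cv2.imread("pics/w3.png"),cv2.COLOR_BGR2GRAY).astype(int)
print(im[170:200,185:225].mean(0).round().tolist())
for u,v in((195,185),(203.5,185),(212,185),(202,147),(205,246),(337,168),(338,207)): print(u,v,onz("wrist",u,v,235,c).round(1),onz("wrist",u,v,150,c).round(1))
E
```

```text
[21.0, 21.0, 21.0, 21.0, 21.0, 20.0, 22.0, 21.0, 22.0, 23.0, 27.0, 30.0, 33.0, 35.0, 37.0, 39.0, 40.0, 41.0, 41.0, 42.0, 41.0, 40.0, 37.0, 34.0, 32.0, 29.0, 26.0, 22.0, 22.0, 21.0, 22.0, 22.0, 22.0, 22.0, 22.0, 22.0, 22.0, 22.0, 22.0, 21.0]
195 185 [499.1 123.2 235. ] [478.4 142.8 150. ]
203.5 185 [499.1 115.5 235. ] [478.4 132.5 150. ]
212 185 [499.1 107.9 235. ] [478.4 122.2 150. ]
202 147 [532.9 115.  235. ] [524.  131.7 150. ]
205 246 [439.  117.3 235. ] [397.3 134.9 150. ]
337 168 [514.4  -3.2 235. ] [499.  -27.8 150. ]
338 207 [478.1  -6.9 235. ] [450.1 -32.9 150. ]
```

The bar is at (486,116), so the pivot is at y≈-32. A slide at its end stop should then be at y=-167, which is where it was held, so the stop is confirmed. Now gripping the bar.

```bash
python3 -m crank '[{"grip":0.038,"x":0.002,"y":-0.025,"z":0,"yaw":0},{"grip":0.038,"x":0.004,"y":-0.0495,"z":0,"yaw":0},{"grip":0.038,"x":0.004,"y":-0.0495,"z":0.01,"yaw":0},{"grip":0.038,"x":0.004,"y":-0.0495,"z":0.03,"yaw":0},{"grip":0.038,"x":0.004,"y":-0.0495,"z":0.05,"yaw":0}]'
python3 -m crank '[{"grip":0.038,"x":0,"y":0,"z":0.01,"yaw":0},{"grip":0.038,"x":0,"y":0,"z":0.02,"yaw":0},{"grip":0.038,"x":0,"y":0,"z":0.03,"yaw":0},{"grip":0.038,"x":0,"y":0,"z":0.039,"yaw":0},{"grip":0.038,"x":0,"y":0,"z":0.039,"yaw":0}]'
python3 -m crank '[{"grip":0.0,"x":0,"y":0,"z":0,"yaw":0},{"grip":0.0,"x":0,"y":0,"z":0,"yaw":0},{"grip":0.0,"x":0,"y":0,"z":0,"yaw":0},{"grip":0.0,"x":0,"y":0,"z":0,"yaw":0},{"grip":0.0,"x":0,"y":0,"z":0,"yaw":0}]' 40
```

```text
time_s: 6.65
ee_pos: [485.1, 116.8, 269.6]
ee_rot: [180.0, -0.1, 0.0]
force: [-0.1, -0.2, 0.2]
gripper_width: 38.2
gripper_force: 0.0
time_s: 7.07
ee_pos: [483.9, 116.4, 229.3]
ee_rot: [180.0, 0.2, -0.0]
force: [-0.2, -0.4, 0.5]
gripper_width: 38.1
gripper_force: 0.0
time_s: 7.48
ee_pos: [485.2, 115.7, 231.3]
ee_rot: [179.9, -0.1, -0.0]
force: [1.0, -4.4, -0.5]
gripper_width: 15.7
gripper_force: 40.0
```

```bash
python3 -m crank '[{"grip":0.0,"x":0,"y":-0.0039,"z":0.0075,"yaw":0},{"grip":0.0,"x":0,"y":-0.0077,"z":0.0152,"yaw":0},{"grip":0.0,"x":0,"y":-0.011,"z":0.023,"yaw":0},{"grip":0.0,"x":0,"y":-0.0139,"z":0.031,"yaw":0},{"grip":0.0,"x":0,"y":-0.0163,"z":0.0392,"yaw":0}]'
```

```text
time_s: 7.9
ee_pos: [485.6, 131.8, 192.7]
ee_rot: [179.8, -0.2, -0.0]
force: [-0.1, -6.3, 5.2]
gripper_width: 14.9
gripper_force: 40.0
```

```bash
python3 -m crank '[{"grip":0.0,"x":0,"y":-0.0021,"z":0.0082,"yaw":0},{"grip":0.0,"x":0,"y":-0.0037,"z":0.0165,"yaw":0},{"grip":0.0,"x":0,"y":-0.005,"z":0.0249,"yaw":0},{"grip":0.0,"x":0,"y":-0.0058,"z":0.0334,"yaw":0},{"grip":0.0,"x":0,"y":-0.0062,"z":0.0419,"yaw":0}]'
python3 -m crank '[{"grip":0.0,"x":0,"y":0.0001,"z":0.0085,"yaw":0},{"grip":0.0,"x":0,"y":0.0005,"z":0.017,"yaw":0},{"grip":0.0,"x":0,"y":0.0015,"z":0.0254,"yaw":0},{"grip":0.0,"x":0,"y":0.0027,"z":0.0338,"yaw":0},{"grip":0.0,"x":0,"y":0.0045,"z":0.0422,"yaw":0}]'
```

```text
time_s: 8.32
ee_pos: [485.7, 138.0, 151.0]
ee_rot: [179.8, -0.2, 0.0]
force: [-0.2, -7.2, 7.3]
gripper_width: 15.5
gripper_force: 40.0
time_s: 8.73
ee_pos: [485.7, 134.6, 109.4]
ee_rot: [180.0, -0.2, -0.0]
force: [-2.1, -2.8, 12.8]
gripper_width: 15.3
gripper_force: 40.0
```

```bash
python3 -m crank '[{"grip":0.0,"x":0,"y":0.001,"z":0.004,"yaw":0},{"grip":0.0,"x":0,"y":0.0021,"z":0.0082,"yaw":0},{"grip":0.0,"x":0,"y":0.0035,"z":0.013,"yaw":0},{"grip":0.0,"x":0,"y":0.0052,"z":0.0179,"yaw":0},{"grip":0.0,"x":0,"y":0.0058,"z":0.02,"yaw":0}]'
python3 -m crank '[{"grip":0.0,"x":0,"y":0,"z":0.001,"yaw":0},{"grip":0.0,"x":0,"y":0,"z":0.002,"yaw":0},{"grip":0.0,"x":0,"y":0,"z":0.002,"yaw":0},{"grip":0.0,"x":0,"y":0,"z":0.002,"yaw":0},{"grip":0.0,"x":0,"y":0,"z":0.002,"yaw":0}]'
```

```text
time_s: 9.15
ee_pos: [485.6, 129.5, 89.4]
ee_rot: [-179.9, -0.2, -0.1]
force: [-1.6, -0.2, 13.0]
gripper_width: 15.4
gripper_force: 40.0
time_s: 9.57
ee_pos: [485.6, 129.0, 87.7]
ee_rot: [-180.0, -0.2, -0.1]
force: [-2.3, -3.7, 12.0]
gripper_width: 15.3
gripper_force: 40.0
```

```bash
python3 -m crank '[{"grip":0.0,"x":0,"y":0,"z":0.002,"yaw":0},{"grip":0.0,"x":0,"y":0.001,"z":0.004,"yaw":0},{"grip":0.0,"x":0,"y":0.001,"z":0.005,"yaw":0},{"grip":0.0,"x":0,"y":0.001,"z":0.005,"yaw":0},{"grip":0.0,"x":0,"y":0.001,"z":0.005,"yaw":0}]'
python3 - <<'E'
from h import *
for n,(a,b,d,e) in dict(scene=(135,245,225,335)).items():
    im=grab_frame(n);cv2.imwrite("pics/down.png",cv2.resize(im[a:b,d:e,::-1],(550,550),interpolation=cv2.INTER_CUBIC))
E
```

```text
time_s: 9.98
ee_pos: [485.7, 127.7, 83.6]
ee_rot: [180.0, -0.2, -0.0]
force: [-4.8, -5.6, 19.3]
gripper_width: 15.3
gripper_force: 40.0
```

View pics/down.png

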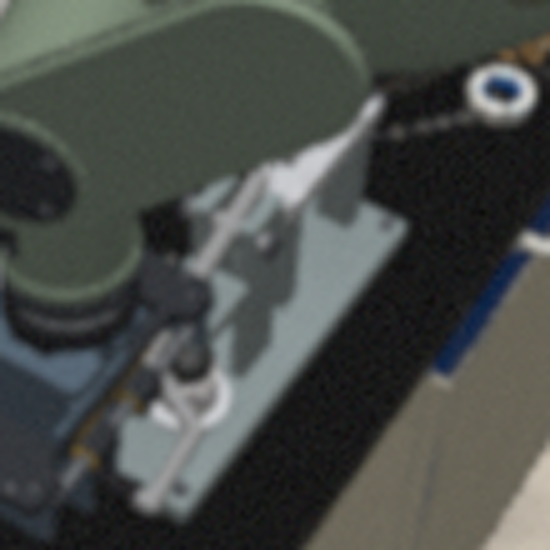

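The scene view shows the lever down: the yoke is at base level and its end is near (150,500). The rise in force says it is at the stop. Easing back up along the arc.

```bash
python3 -m crank '[{"grip":0.0,"x":0,"y":-0.001,"z":-0.003,"yaw":0},{"grip":0.0,"x":0,"y":-0.0025,"z":-0.0075,"yaw":0},{"grip":0.0,"x":0,"y":-0.004,"z":-0.013,"yaw":0},{"grip":0.0,"x":0,"y":-0.0055,"z":-0.0185,"yaw":0},{"grip":0.0,"x":0,"y":-0.0068,"z":-0.024,"yaw":0}]'
python3 -m crank '[{"grip":0.0,"x":0,"y":-0.0018,"z":-0.0084,"yaw":0},{"grip":0.0,"x":0,"y":-0.003,"z":-0.0168,"yaw":0},{"grip":0.0,"x":0,"y":-0.004,"z":-0.0252,"yaw":0},{"grip":0.0,"x":0,"y":-0.0044,"z":-0.0337,"yaw":0},{"grip":0.0,"x":0,"y":-0.0045,"z":-0.0422,"yaw":0}]'
python3 -m crank '[{"grip":0.0,"x":0,"y":0.0004,"z":-0.0085,"yaw":0},{"grip":0.0,"x":0,"y":0.0012,"z":-0.017,"yaw":0},{"grip":0.0,"x":0,"y":0.0025,"z":-0.0254,"yaw":0},{"grip":0.0,"x":0,"y":0.0041,"z":-0.0337,"yaw":0},{"grip":0.0,"x":0,"y":0.0062,"z":-0.0419,"yaw":0}]'
```

```text
time_s: 10.45
ee_pos: [485.7, 134.3, 106.0]
ee_rot: [180.0, -0.1, -0.1]
force: [1.6, -7.1, 3.7]
gripper_width: 15.2
gripper_force: 40.0
time_s: 10.87
ee_pos: [485.7, 137.9, 147.8]
ee_rot: [179.9, -0.1, -0.0]
force: [3.1, -10.1, 0.8]
gripper_width: 15.4
gripper_force: 40.0
time_s: 11.28
ee_pos: [485.5, 130.1, 188.8]
ee_rot: [179.7, -0.1, -0.0]
force: [5.4, -13.2, -4.9]
gripper_width: 15.5
gripper_force: 40.0
```

```bash
python3 -m crank '[{"grip":0.0,"x":0,"y":0.0034,"z":-0.0082,"yaw":0},{"grip":0.0,"x":0,"y":0.0067,"z":-0.0162,"yaw":0},{"grip":0.0,"x":0,"y":0.0105,"z":-0.024,"yaw":0},{"grip":0.0,"x":0,"y":0.0147,"z":-0.0317,"yaw":0},{"grip":0.0,"x":0,"y":0.0185,"z":-0.038,"yaw":0}]'
python3 -m crank '[{"grip":0.0,"x":0,"y":0.0,"z":-0.0015,"yaw":0},{"grip":0.0,"x":0,"y":0.0005,"z":-0.003,"yaw":0},{"grip":0.0,"x":0,"y":0.0005,"z":-0.004,"yaw":0},{"grip":0.0,"x":0,"y":0.0005,"z":-0.005,"yaw":0},{"grip":0.0,"x":0,"y":0.0005,"z":-0.005,"yaw":0}]'
```

```text
time_s: 11.7
ee_pos: [484.8, 114.4, 223.3]
ee_rot: [-180.0, 0.1, -0.1]
force: [14.6, 9.7, -54.0]
gripper_width: 15.3
gripper_force: 40.0
time_s: 12.12
ee_pos: [484.8, 114.6, 223.0]
ee_rot: [180.0, 0.4, -0.1]
force: [15.5, 4.1, -47.6]
gripper_width: 15.3
gripper_force: 40.0
```

The lever is hard against its upper stop. Relaxing the pull, then opening and lifting straight off.

```bash
python3 -m crank '[{"grip":0.0,"x":0,"y":0,"z":0.002,"yaw":0},{"grip":0.0,"x":0,"y":0,"z":0.004,"yaw":0},{"grip":0.0,"x":0,"y":0,"z":0.005,"yaw":0},{"grip":0.0,"x":0,"y":0,"z":0.005,"yaw":0},{"grip":0.0,"x":0,"y":0,"z":0.005,"yaw":0}]'
python3 - <<'E'
from h import *
s=state();print(s["ee_pos"],s["force"])
E
```

```text
time_s: 12.53
ee_pos: [485.0, 115.0, 222.2]
ee_rot: [-179.9, 0.2, -0.1]
force: [8.5, 2.4, -26.7]
gripper_width: 14.8
gripper_force: 40.0
[484.95839769 114.97217588 222.15645821] [  8.48083331   2.39912562 -26.67898245]
```

Still pulling up, so the lever is at its stop. Releasing.

```bash
python3 -m crank '[{"grip":0.0,"x":0,"y":0,"z":0.003,"yaw":0},{"grip":0.038,"x":0,"y":0,"z":0.003,"yaw":0},{"grip":0.038,"x":0,"y":0,"z":0.003,"yaw":0},{"grip":0.038,"x":0,"y":0,"z":0.003,"yaw":0},{"grip":0.038,"x":0,"y":0,"z":0.003,"yaw":0}]' 20
python3 -m crank '[{"grip":0.038,"x":0,"y":0,"z":-0.015,"yaw":0},{"grip":0.038,"x":0,"y":0,"z":-0.035,"yaw":0},{"grip":0.038,"x":0,"y":0,"z":-0.055,"yaw":0},{"grip":0.038,"x":0,"y":0,"z":-0.075,"yaw":0},{"grip":0.038,"x":0,"y":0,"z":-0.095,"yaw":0}]'
python3 -m crank '[{"grip":0.05,"x":0,"y":0.035,"z":0,"yaw":0},{"grip":0.05,"x":0,"y":0.07,"z":0,"yaw":0},{"grip":0.05,"x":0,"y":0.105,"z":0,"yaw":0},{"grip":0.05,"x":0,"y":0.14,"z":0,"yaw":0},{"grip":0.05,"x":0,"y":0.17,"z":0,"yaw":0}]'
python3 -m crank '[{"grip":0.05,"x":0,"y":0.03,"z":0,"yaw":0},{"grip":0.05,"x":0,"y":0.06,"z":0,"yaw":0},{"grip":0.05,"x":0,"y":0.08,"z":0,"yaw":0},{"grip":0.05,"x":0,"y":0.085,"z":0,"yaw":0},{"grip":0.05,"x":0,"y":0.085,"z":0,"yaw":0}]'
python3 - <<'E'
from h import *
s=state();print(s["ee_pos"])
im=grab_frame("scene");k=grab_frame("side")
A=cv2.resize(im[135:245,225:335,::-1],(550,550),interpolation=cv2.INTER_CUBIC)
B=cv2.resize(k[145:285,205:270,::-1],(250,540),interpolation=cv2.INTER_CUBIC)
o=np.zeros((550,800,3),np.uint8);o[:,:550]=A;o[:540,550:]=B;cv2.imwrite("pics/up.png",o)
E
```

```text
time_s: 12.95
ee_pos: [484.9, 114.2, 224.5]
ee_rot: [-180.0, -0.1, -0.0]
force: [-0.7, 0.4, -0.2]
gripper_width: 37.5
gripper_force: 0.0
time_s: 13.37
ee_pos: [484.5, 114.1, 320.4]
ee_rot: [-180.0, -0.1, -0.0]
force: [0.4, 0.4, 0.3]
gripper_width: 37.8
gripper_force: 0.0
time_s: 13.78
ee_pos: [484.2, -57.8, 319.6]
ee_rot: [180.0, -0.1, -0.0]
force: [-0.5, 0.3, 1.0]
gripper_width: 49.6
gripper_force: 0.0
time_s: 14.2
ee_pos: [484.5, -141.9, 319.1]
ee_rot: [180.0, -0.0, -0.2]
force: [-0.5, 0.3, -0.9]
gripper_width: 49.8
gripper_force: 0.0
[ 484.49752006 -141.8953817   319.10350785]
```

View pics/up.png

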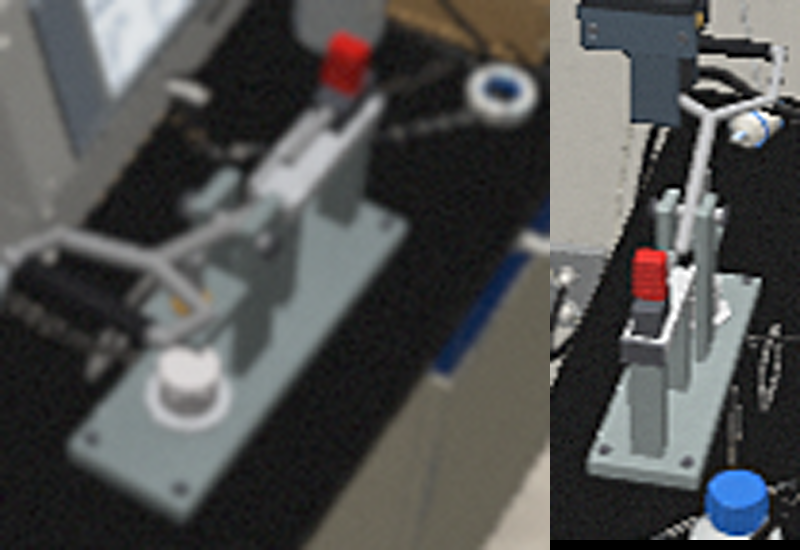

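The cassette is shut: the blue ring is gone at (190,390). The lever is in its original up position, and the slide is still drawn with the red grip at (345,62). Now pushing the slide home.

```bash
python3 -m crank '[{"grip":0.05,"x":-0.003,"y":0.025,"z":0.01,"yaw":0},{"grip":0.05,"x":-0.003,"y":0.025,"z":0.03,"yaw":0},{"grip":0.05,"x":-0.003,"y":0.025,"z":0.05,"yaw":0},{"grip":0.05,"x":-0.003,"y":0.025,"z":0.07,"yaw":0},{"grip":0.05,"x":-0.003,"y":0.025,"z":0.09,"yaw":0}]'
python3 -m crank '[{"grip":0.05,"x":0,"y":0,"z":0.02,"yaw":0},{"grip":0.05,"x":0,"y":0,"z":0.035,"yaw":0},{"grip":0.05,"x":0,"y":0,"z":0.045,"yaw":0},{"grip":0.05,"x":0,"y":0,"z":0.049,"yaw":0},{"grip":0.05,"x":0,"y":0,"z":0.049,"yaw":0}]'
python3 -m crank '[{"grip":0.0,"x":0.0,"y":0,"z":0,"yaw":0},{"grip":0.0,"x":0.0,"y":0,"z":0,"yaw":0},{"grip":0.0,"x":0.0,"y":0,"z":0,"yaw":0},{"grip":0.0,"x":0.0,"y":0,"z":0,"yaw":0},{"grip":0.0,"x":0.0,"y":0,"z":0,"yaw":0}]' 20
python3 -m crank '[{"grip":0.0,"x":0.0,"y":0,"z":0,"yaw":0},{"grip":0.0,"x":0.0,"y":-0.005,"z":0,"yaw":0},{"grip":0.0,"x":0.0,"y":-0.012,"z":0,"yaw":0},{"grip":0.0,"x":0.0,"y":-0.02,"z":0,"yaw":0},{"grip":0.0,"x":0.0,"y":-0.028,"z":0,"yaw":0}]'
python3 -m crank '[{"grip":0.0,"x":0.0,"y":-0.006,"z":0,"yaw":0},{"grip":0.0,"x":0.0,"y":-0.012,"z":0,"yaw":0},{"grip":0.0,"x":0.0,"y":-0.018,"z":0,"yaw":0},{"grip":0.0,"x":0.0,"y":-0.022,"z":0,"yaw":0},{"grip":0.0,"x":0.0,"y":-0.025,"z":0,"yaw":0}]'
```

```text
time_s: 14.72
ee_pos: [481.8, -164.4, 228.3]
ee_rot: [-180.0, -0.1, 0.1]
force: [0.2, -0.7, -0.3]
gripper_width: 50.0
gripper_force: 0.0
time_s: 15.13
ee_pos: [481.5, -165.0, 179.3]
ee_rot: [-180.0, 0.1, 0.1]
force: [-0.2, 0.3, -0.7]
gripper_width: 50.2
gripper_force: 0.0
time_s: 15.55
ee_pos: [481.9, -166.1, 180.2]
ee_rot: [180.0, -0.1, -0.0]
force: [-0.2, -4.5, 1.0]
gripper_width: 19.5
gripper_force: 1.3
time_s: 15.97
ee_pos: [482.3, -137.3, 180.2]
ee_rot: [180.0, -0.1, -0.0]
force: [1.2, -2.5, 3.4]
gripper_width: 18.1
gripper_force: 20.0
time_s: 16.38
ee_pos: [482.6, -116.6, 180.2]
ee_rot: [179.4, -0.1, 0.2]
force: [1.6, -23.2, 0.8]
gripper_width: 18.0
gripper_force: 20.0
```

Home stop reached: it is at -116.6 with -23 N, so the travel is 50 mm stop to stop. Releasing and retreating.

```bash
python3 -m crank '[{"grip":0.0,"x":0.0,"y":0.003,"z":0,"yaw":0},{"grip":0.05,"x":0.0,"y":0.003,"z":0,"yaw":0},{"grip":0.05,"x":0.0,"y":0.003,"z":0,"yaw":0},{"grip":0.05,"x":0.0,"y":0.003,"z":0,"yaw":0},{"grip":0.05,"x":0.0,"y":0.003,"z":-0.005,"yaw":0}]'
python3 -m crank '[{"grip":0.05,"x":0.0,"y":0,"z":-0.025,"yaw":0},{"grip":0.05,"x":0.0,"y":0,"z":-0.05,"yaw":0},{"grip":0.05,"x":0.0,"y":0,"z":-0.08,"yaw":0},{"grip":0.05,"x":0.0,"y":0,"z":-0.11,"yaw":0},{"grip":0.05,"x":0.0,"y":0,"z":-0.14,"yaw":0}]'
python3 -m crank '[{"grip":0.05,"x":-0.02,"y":0.02,"z":0,"yaw":0},{"grip":0.05,"x":-0.04,"y":0.04,"z":0,"yaw":0},{"grip":0.05,"x":-0.05,"y":0.05,"z":0,"yaw":0},{"grip":0.05,"x":-0.05,"y":0.05,"z":0,"yaw":0},{"grip":0.05,"x":-0.05,"y":0.05,"z":0,"yaw":0}]'
python3 - <<'E'
from h import *
for n in("scene","side"):
    im=grab_frame(n);cv2.imwrite(f"pics/e_{n}.png",im[...,::-1])
    k,l,st,ce=cv2.connectedComponentsWithStats(red(im))
    print(n,[(st[i].tolist(),ce[i].round(1)) for i in range(1,k) if st[i,4]>60])
a=cv2.imread("pics/e_scene.png")
cv2.imwrite("pics/end.png",cv2.resize(a[135:245,225:335],(550,550),interpolation=cv2.INTER_CUBIC))
E
```

```text
time_s: 16.8
ee_pos: [480.1, -115.0, 183.3]
ee_rot: [-179.9, 0.3, 0.0]
force: [-0.3, -0.0, 0.4]
gripper_width: 42.1
gripper_force: 0.0
time_s: 17.22
ee_pos: [481.0, -115.3, 326.1]
ee_rot: [-180.0, 0.1, 0.0]
force: [0.5, 0.5, 0.5]
gripper_width: 49.8
gripper_force: 0.0
time_s: 17.63
ee_pos: [431.3, -165.7, 324.9]
ee_rot: [-180.0, -0.0, -0.1]
force: [0.4, -0.4, -0.2]
gripper_width: 50.2
gripper_force: 0.0
scene [([282, 150, 8, 13, 82], array([285.3, 155.9]))]
side [([231, 201, 8, 13, 99], array([234.5, 206.7])), ([203, 324, 12, 27, 208], array([208.2, 336.2]))]
```

View pics/end.png

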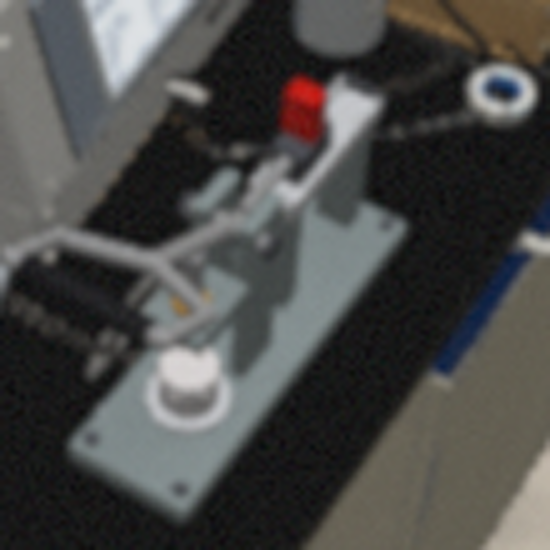

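The final view shows the red grip home at (303,108), the lever up and the cassette shut, with the arm clear. Handing in.

```bash
python3 -c "
from workcell import *
print(job_done())"
```

```text
the job is handed in; nothing more can be done
None
```

I handed the job in: the cassette is pressed shut, the lever was eased back up to rest, the red lock slide is home, and I saw no sign that the tweezers, capsule or tape roll were touched; the hand-in returned no verdict.

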